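# Set the slab roller's click knob from its zero stop and lock it

## Robot

A 6-joint arm with a two-finger parallel gripper is mounted at the origin on the work surface. World frame = base frame: x ahead of the robot, y to its left, z up, the work surface at z = 0. Lengths are in m, angles in degrees, forces in N, time in s.
With the tool pointing down it reaches from about 0.35 to 0.975 m from the base axis. Payload 17.4 kg.
Tool frame: the origin (TCP) lies at the very end of the fingers, on their centre line; the grasp point (between the pads) lies 19 mm behind it; z points along the fingers, y is the direction in which the jaws open and shut (so a half turn about z gives the same grasp; the last joint's range is limited). The gripper opens to 85 mm and grips with 20 to 120 N. Pads are 22 mm wide; open, the fingers measure 114 mm over their backs; the gripper's body (76 mm by 85 mm) begins 54 mm behind the grasp point. The pads swing forward as they close: fully open they stand 13 mm farther back than shut.
Start: joints at [71.402, 6.646, 82.598, -0, 90.757, -2.166], TCP at [0.191, 0.647, 0.231] pointing down, gripper open.
Joint ranges: [-162.19, 162.19], [-47.58, 125.68], [4.15, 143.07], [-65.23, 245.23], [0.69, 171.88], [-170.13, 170.13]. Speed limits (degrees/s): [108.29, 108.29, 127.2, 180, 180, 180].

## Interface

Orientations are given as a 3x3 rotation matrix whose columns are the frame's x, y, z axes.
In Python, from workcell import arm gives the robot as it stands. The module is installed in compiled form; this text tells all that it offers.
- The arm moves only by the tool arm_command, never from a script. Its argument "moves" is a list of rows, each a list of 3 entries, a list of its own where there are three numbers: the finger opening in cm, from 0 to 8.54, then the shift along the tool's x, y, z in cm, then the turn, a rotation vector about the tool's x, y, z in degrees. A call has 1 to 20 rows; each row shifts and turns the commanded pose from where the row before left it, along the tool's axes as they then stand; what a row does not reach is not made up. A row lasts 1/12 s, in which the tool goes at most 41.7 mm and 7.16 degrees, less where a joint would pass 70% of its speed; a pose out of reach is approached as far as the arm can. A call with a gripper value outside its range is refused whole. The fingers move at their own pace and stop on an object; "grip_force" is the grip in N (left out, the last holds). Time passes only in rows, so rows that do not move let the fingers close. It gives the time, the measured TCP pose, the force and the opening at its end, in the units of the state.
- arm.get_state(): the state, without advancing time (a new reading comes with each control period).
- arm.get_image(name): name is "scene" or "side" or "wrist"; returns a dict with "image" (384x512x3 uint8, red, green, blue), "intrinsics" (3x3 intrinsics, pixels), "extrinsics" (4x4, takes a point from world to camera coordinates). Camera axes: x right, y up, looking along -z (the intrinsics and any distortion apply to the point x, -y, -z); pixel columns grow to the right and rows downward; lengths in m; the calibration is good to about 2 mm. A picture is of the moment at which its call begins. There is no depth.
- arm.sign_off(): hands the job in, once; it reports no verdict.
The state is a dict: "t": time; "joint_pos": joint angles; "joint_vel": joint speeds; "joint_efforts": joint torques, N m; "tool_pos": TCP position; "tcp_rot": TCP orientation; "contact_force": force on the tool from outside, world axes, zero at the start; "torque": the same for the moment, N m; "opening": finger opening in m.
Only numpy, scipy, OpenCV 4.12 (cv2) and the standard library are available. Lean on these libraries where they do the work, as an engineer would, in place of code of your own. Each camera call takes 0.05 s, during which the arm holds its last target.

## Task

Set the bench slab roller for a thin clay slab: wind its round click knob back (anticlockwise from above) until it comes up gently against its zero stop, then open it exactly five clicks clockwise and leave it resting in that click. Then push the lock lever fully over, away from the robot. Never force the knob against the stop, and leave the wooden rib and the ring cutter on the bed where they lie.

Things in the scene. Friction and masses are not known exactly. Their poses are not given: they have to be found in the camera images.
- slab_roller: Bench slab roller, a fixed cream machine: bed 360 (its x) x 260 mm (y), bed top 56 mm above the table. A bridge (70 x 288 mm, top 150 mm up) on cheeks at y = +-137 mm spans a steel roller and carries knob and lock lever; a crank sticks out to y = +250 mm. Origin at table height under the bed's middle; x points away from the robot (yaw within 0.35 rad), z up.
- knob_centre (a point): On the vertical axis of the round black fluted click knob (47 mm diameter, 30 mm tall), 12 mm below its top, which is 194 mm above the table; at slab_roller x 0, y -60 mm. Below it a dark round housing, 68 mm across, top 162 mm up. The point is fixed to the machine and does not turn with the knob; the knob has no pointer. Clockwise from above raises the roller.
- knob_base (a point): Centre of the knob housing's top, on the knob's axis. Clicks are 15 degrees (0.262 rad) apart, 0 to 9 from the zero stop; the start is any of 2 to 6. Between clicks the torque rises at once to 0.15 to 0.4 N m, falls to nothing half-way, then reverses and pulls the knob into the next click. Let go, the knob settles in the nearest click.
- stop_post: The knob's zero stop: a small buffered steel post hidden in the housing, 22 mm from the knob's axis; origin at its centre. It is met 2 degrees anticlockwise of click 0; from there the resisting torque climbs without letting go, by about 0.2 N m for every 2.5 degrees, past 0.5 N m. More than 0.75 N m on the post (35 N) counts as damage.
- roller_mid (a point): Middle of the steel roller (50 mm diameter, 240 mm long, along slab_roller's y) under the bridge. It rises with the knob along z, only 0.6 mm a click, and is lowest at click 0.
- lock_tip (a point): Centre of the steel ball (26 mm diameter) at the tip of the lock lever, at slab_roller y +85 mm on the bridge. The lever is a 10 mm rod, 70 mm from pivot to ball; its pivot runs along slab_roller's y at x 0, 172 mm above the table. It starts leaning to slab_roller -x, towards the robot.
- lock (a joint): Angle of the lock lever (rad): 0 leaning 0.5 rad towards slab_roller -x; 1.0 leaning 0.5 rad towards +x, at its end and locked. It moves with light friction (about 1 N at the ball) and stays where it is left.
- rib: A loose wooden rib, 100 x 50 x 6 mm, lying on the robot-side part of the machine's bed: leave alone. Origin at the centre of its underside.
- cutter: A loose thin steel ring cutter, 64 mm diameter, 25 mm tall, lying on the robot-side part of the bed: leave alone. Origin at the centre of its underside.

How it is judged (in metres and radians):
On the way, in this order (a step that is already met when the one before it is completed fails the run):
1. the knob is wound back to its zero stop and touches it (roller within a quarter click of its zero height, over 4 N at the post) (z of roller_mid in the frame of slab_roller below 0.08165 m and contact force between stop_post and anything else above 4 N), for 0.1 s.
2. the knob is opened five clicks from zero (roller 3.0 mm up, within 0.3 click) (z of roller_mid in the frame of slab_roller between 0.08432 and 0.08468 m), for 0.3 s.
3. the lock lever is pushed fully over (value of joint lock above 0.9 rad), for 0.1 s.
At the end, for the whole second after the job is handed in: The knob rests in click five from the zero stop (roller 3.0 mm above its lowest, within 0.18 mm, which is 0.3 click), the lock lever is over (joint above 0.9 rad), rib and cutter at rest (all of step 2 and value of joint lock above 0.9 rad and linear speed of each of rib, cutter below 0.02 m/s); the robot touches nothing.
It fails at once if the knob is forced against its zero stop (over 35 N at the post) (contact force between stop_post and anything else above 35 N).
It fails at once if the rib or the cutter is moved more than 15 mm (distance of any of rib, cutter from where it was at the start of the episode above 0.015 m).
It also fails if it takes over 72 s, if anything falls off the work surface, if the arm or the gripper's body presses on something with over 40 N, if the wrist force passes 120 N, or if a joint passes its speed limit or range.

## Working session

There is one attempt and no reset: what is moved stays moved. The work goes in short steps, Python scripts to look and compute and a tool call to move; the robot and the scene stay as the last step left them, time stands still between calls to the robot, and variables do not carry over. Pictures are saved under pics/ and viewed, and the job is handed in when it is done.

Besides the shell and the picture viewer there is one more tool, called after ">>>" as a command line: name --argument value ..., lists and objects as JSON in quotes. arm_command: Moves the arm, as the interface text tells. Its arguments: {"type":"object","properties":{"moves":{"type":"array"},"grip_force":{"type":"number"}},"required":["moves"]}

```bash
mkdir -p pics; cat > h.py <<'E'
from workcell import arm
import numpy as np, cv2
def snap(n,f):
    d=arm.get_image(n); cv2.imwrite('pics/'+f+'.png',d['image'][:,:,::-1]); np.savez('pics/'+f+'.npz',**{k:d[k] for k in('image','intrinsics','extrinsics')}); return d
def ray(d,u,v):
    K=np.array(d['intrinsics']);E=np.array(d['extrinsics']);R=E[:3,:3];t=E[:3,3]
    p=np.linalg.inv(K)@[u,v,1]; c=np.array([p[0],-p[1],-p[2]]); return -R.T@t, R.T@c
def onz(d,u,v,z):
    o,r=ray(d,u,v); return o+r*(z-o[2])/r[2]
def proj(d,P):
    K=np.array(d['intrinsics']);E=np.array(d['extrinsics']);c=E[:3,:3]@P+E[:3,3]
    q=K@[c[0],-c[1],-c[2]]; return q[:2]/q[2]
E
python3 - <<'E'
from h import *
for n in('scene','side','wrist'):
    d=snap(n,n+'0'); print(n,ray(d,256,192), [k for k in d])
s=arm.get_state(); print({k:np.round(v,4).tolist() for k,v in s.items()})
E
```

```text
scene (array([0.96015967, 0.33566263, 0.5225324 ]), array([-0.66027523, -0.47092692, -0.58508473])) ['image', 'intrinsics', 'extrinsics']
side (array([ 0.29387253, -0.37221884,  0.64514659]), array([ 0.31666291,  0.59240218, -0.74093943])) ['image', 'intrinsics', 'extrinsics']
wrist (array([0.12302184, 0.66737317, 0.37370345]), array([ 0.23822813, -0.05807688, -0.97004483])) ['image', 'intrinsics', 'extrinsics']
{'t': 0.15, 'joint_pos': [71.4031, 6.6644, 82.6259, -0.0011, 90.7574, -2.1657], 'joint_vel': [-0.0385, -0.035, -0.1984, -0.0296, 0.0249, 0.0236], 'joint_efforts': [0.0012, -73.2499, -63.2856, -0.0001, 0.0048, -0.0001], 'tool_pos': [0.1909, 0.6473, 0.2308], 'tcp_rot': [[-0.9592, 0.2829, -0.0002], [0.2829, 0.9592, -0.0008], [0.0, -0.0008, -1.0]], 'contact_force': [-0.8422, -0.1636, 0.1695], 'torque': [-0.0606, -0.0203, -0.0053], 'opening': 0.0854}
```

View pics/scene0.png

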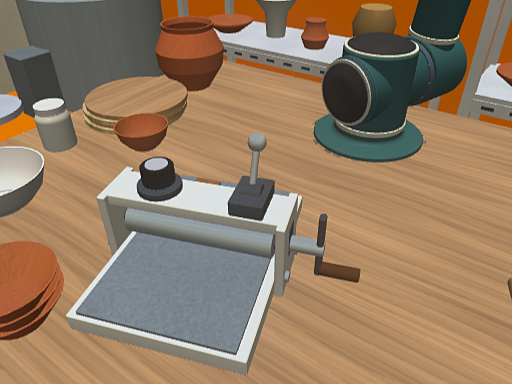

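View pics/side0.png

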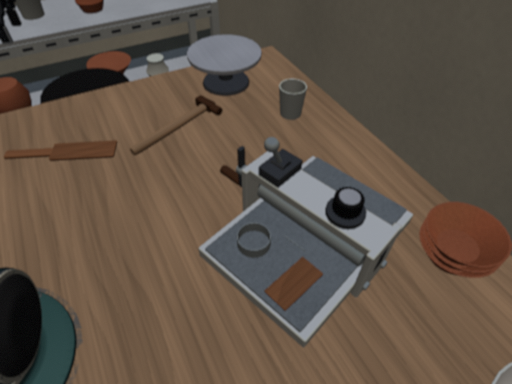

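View pics/wrist0.png

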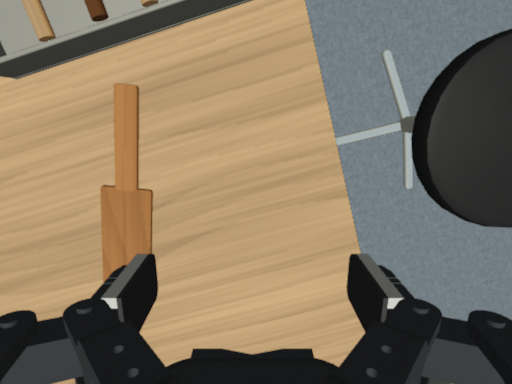

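Scene view: the knob top is near (156,163) and the ball near (257,142). Side view: the knob top is near (349,194), the ball near (272,145), the cutter near (254,238) and the rib near (294,284). I'll measure these next.

```bash
python3 - <<'E'
from h import *
S=dict(np.load('pics/scene0.npz'));D=dict(np.load('pics/side0.npz'))
for d,n,(x0,y0,x1,y1) in((S,'s',(125,140,290,220)),(D,'d',(260,130,380,235))):
    im=d['image'][y0:y1,x0:x1,::-1]; cv2.imwrite(f'pics/crop_{n}.png',cv2.resize(im,None,fx=4.5,fy=4.5,interpolation=cv2.INTER_NEAREST))
    g=cv2.cvtColor(im,cv2.COLOR_BGR2GRAY)
    print(n,g[::6,::6] if 0 else '')
for p in[(156,163)]:print(onz(S,*p,.194))
print(onz(D,349,193,.194))
def tri(a,b):
    o1,r1=ray(S,*a);o2,r2=ray(D,*b)
    M=np.array([r1,-r2]).T; s=np.linalg.lstsq(M,o2-o1,rcond=None)[0]
    p=o1+s[0]*r1;q=o2+s[1]*r2; return (p+q)/2,np.linalg.norm(p-q)
print(tri((257,142),(272,144.5)))
# bridge corners at z=.15 scene, side
print(onz(D,411,214,.15))
E
```

```text
s 
d 
[ 0.61343492 -0.09059395  0.194     ]
[ 0.62028051 -0.08271691  0.194     ]
(array([0.54151749, 0.03829014, 0.23618107]), np.float64(0.00197434006709486))
[ 0.71656154 -0.14173594  0.15      ]
```

View pics/crop_s.png

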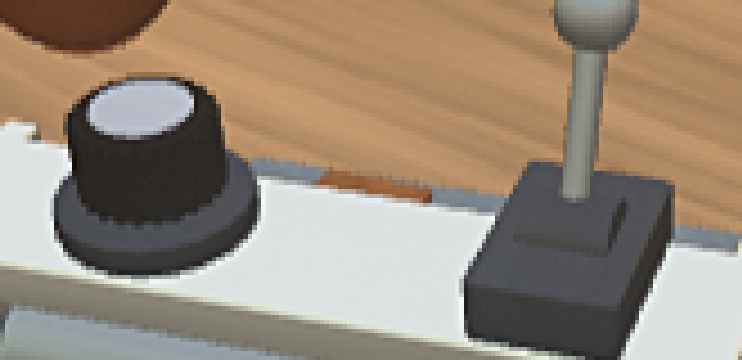

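View pics/crop_d.png

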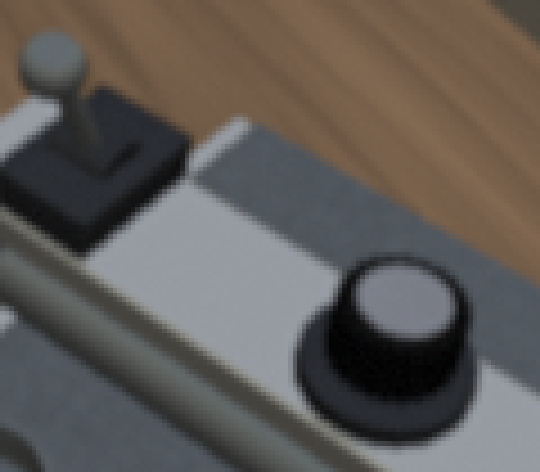

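Both crops show the knob's light top disc clearly, plus the ball and the lever housing. I'll take mask centroids.

```bash
cat >> h.py <<'E'
def disc(d,box,thr,inv=False):
    x0,y0,x1,y1=box; g=cv2.cvtColor(d['image'],cv2.COLOR_RGB2GRAY)[y0:y1,x0:x1]
    m=(g>thr).astype(np.uint8); n,l,st,c=cv2.connectedComponentsWithStats(m)
    i=l[(y1-y0)//2,(x1-x0)//2]; return c[i]+[x0,y0],st[i]
E
python3 - <<'E'
from h import *
S=dict(np.load('pics/scene0.npz'));D=dict(np.load('pics/side0.npz'))
a,sa=disc(S,(142,156,171,172),120);b,sb=disc(D,(335,186,366,206),75)
print(a,sa,b,sb); A=onz(S,*a,.194);B=onz(D,*b,.194);print(A,B,(A+B)/2)
def fit(d,box,thr):
    x0,y0,x1,y1=box; hsv=cv2.cvtColor(d['image'],cv2.COLOR_RGB2HSV)[y0:y1,x0:x1]
    m=(hsv[:,:,1]<thr).astype(np.uint8)
    n,l,st,c=cv2.connectedComponentsWithStats(m);i=1+np.argmax(st[1:,4]);return c[i]+[x0,y0],st[i]
s1=fit(S,(245,130,270,151),70);s2=fit(D,(262,134,283,150),70);print(s1,s2)
o1,r1=ray(S,*s1[0]);o2,r2=ray(D,*s2[0])
s=np.linalg.lstsq(np.array([r1,-r2]).T,o2-o1,rcond=None)[0]
ball=(o1+s[0]*r1+o2+s[1]*r2)/2;print(ball)
k=(A+B)/2
for yaw in np.radians([20,25,30,35]):pass
v=(ball-k)[:2];  # in machine frame: (-0.0336,0.145)
yaw=np.arctan2(v[1],v[0])-np.arctan2(.145,-.0336);print('yaw',np.degrees(yaw),np.linalg.norm(v),np.hypot(.145,.0336))
E
```

```text
[154.28880866 162.70036101] [  0   0  26  15 277] [349.48571429 196.40714286] [  4   2  22  17 280]
[ 0.61427563 -0.09326947  0.194     ] [ 0.61645426 -0.08907799  0.194     ] [ 0.61536494 -0.09117373  0.194     ]
(array([256.63970588, 141.58823529]), array([  3,   3,  18,  18, 272], dtype=int32)) (array([271.19889503, 143.08287293]), array([  2,   2,  16,  14, 181], dtype=int32))
[0.54177939 0.03931201 0.23772292]
yaw 16.37364538588203 0.14980441089427546 0.14884206394699045
```

```bash
python3 - <<'E'
from h import *
S=dict(np.load('pics/scene0.npz'));D=dict(np.load('pics/side0.npz'))
print(onz(S,156.3,163.8,.194),onz(D,350,196.5,.194))
s=arm.get_state();R=np.array(s['tcp_rot']);p=np.array(s['tool_pos'])
print(R.T@(np.array([.614,-.090,.34])-p)*100, R.T@[0,0,1.])
W=dict(np.load('pics/wrist0.npz'));print(proj(W,p), proj(W,p-[0,0,.1]))
E
```

```text
[ 0.61474298 -0.08861677  0.194     ] [ 0.61707028 -0.08962006  0.194     ]
[-61.4373017  -58.75873415 -10.87344155] [ 1.17716744e-05 -8.32471005e-04 -9.99999653e-01]
[252.1734111  260.94122129] [252.17452412 203.64410922]
```

>>> arm_command --moves '[[8.5, [0, 0, -3.6], [0, 0, 0]], [8.5, [0, 0, -3.6], [0, 0, 0]], [8.5, [0, 0, -3.7], [0, 0, 0]], [8.5, [-2.4, -2.3, 0], [0, 0, 0]], [8.5, [-2.4, -2.3, 0], [0, 0, 0]], [8.5, [-2.4, -2.3, 0], [0, 0, 0]], [8.5, [-2.4, -2.3, 0], [0, 0, 0]], [8.5, [-2.4, -2.3, 0], [0, 0, 0]], [8.5, [-2.4, -2.3, 0], [0, 0, 0]], [8.5, [-2.4, -2.3, 0], [0, 0, 0]], [8.5, [-2.4, -2.3, 0], [0, 0, 0]], [8.5, [-2.4, -2.3, 0], [0, 0, 0]], [8.5, [-2.4, -2.3, 0], [0, 0, 0]], [8.5, [-2.4, -2.3, 0], [0, 0, 0]], [8.5, [-2.4, -2.3, 0], [0, 0, 0]], [8.5, [-2.4, -2.3, 0], [0, 0, 0]], [8.5, [-2.4, -2.3, 0], [0, 0, 0]], [8.5, [-2.4, -2.3, 0], [0, 0, 0]], [8.5, [-2.4, -2.3, 0], [0, 0, 0]]]'

```text
t: 1.73
tool_pos: [0.4556, 0.1842, 0.3403]
tcp_rot: [[-0.959, 0.283, 0.0], [0.283, 0.959, 0.0], [-0.0, 0.0, -1.0]]
contact_force: [0.2, 0.1, -0.4]
opening: 0.0852
```

>>> arm_command --moves '[[8.5, [-2.4, -2.3, 0], [0, 0, 0]], [8.5, [-2.4, -2.3, 0], [0, 0, 0]], [8.5, [-2.4, -2.3, 0], [0, 0, 0]], [8.5, [-2.4, -2.3, 0], [0, 0, 0]], [8.5, [-2.4, -2.3, 0], [0, 0, 0]], [8.5, [-2.4, -2.3, 0], [0, 0, 0]], [8.5, [0, 0, 0], [0, 0, 6.5]], [8.5, [0, 0, 0], [0, 0, 6.5]], [8.5, [0, 0, 0], [0, 0, 6.5]], [8.5, [0, 0, 0], [0, 0, 6.5]], [8.5, [0, 0, 0], [0, 0, 6.5]], [8.5, [0, 0, 0], [0, 0, 6.5]], [8.5, [0, 0, 0], [0, 0, 6.5]], [8.5, [0, 0, 0], [0, 0, 6.5]], [8.5, [0, 0, 0], [0, 0, 6.5]], [8.5, [0, 0, 0], [0, 0, 6.5]], [8.5, [0, 0, 0], [0, 0, 6.5]], [8.5, [0, 0, 0], [0, 0, 6.5]], [8.5, [0, 0, 0], [0, 0, 0]]]'

```text
t: 3.32
tool_pos: [0.5542, 0.0127, 0.3401]
tcp_rot: [[0.083, 0.997, -0.0], [0.997, -0.083, 0.0], [-0.0, -0.0, -1.0]]
contact_force: [0.4, -0.4, -0.2]
opening: 0.085
```

```bash
python3 - <<'E'
from h import *
d=snap('wrist','wrist1')
s=arm.get_state(); print({k:np.round(v,4).tolist() for k,v in s.items()})
print(proj(d,np.array([.616,-.089,.194])))
E
```

```text
{'t': 3.3667, 'joint_pos': [-1.3181, -8.8356, 87.8808, 0.001, 100.9741, 3.0135], 'joint_vel': [0.0402, -0.078, -0.0129, -0.0047, 0.1122, -4.7856], 'joint_efforts': [-0.0027, -50.4649, -63.6013, -0.0014, 0.0019, 2.2706], 'tool_pos': [0.5542, 0.0128, 0.3401], 'tcp_rot': [[0.0755, 0.9971, -0.0003], [0.9971, -0.0755, 0.0], [-0.0, -0.0003, -1.0]], 'contact_force': [-0.4019, 0.2055, -0.4092], 'torque': [-0.0925, -0.0419, -0.0408], 'opening': 0.085}
[322.78688576 281.64595358]
```

View pics/wrist1.png

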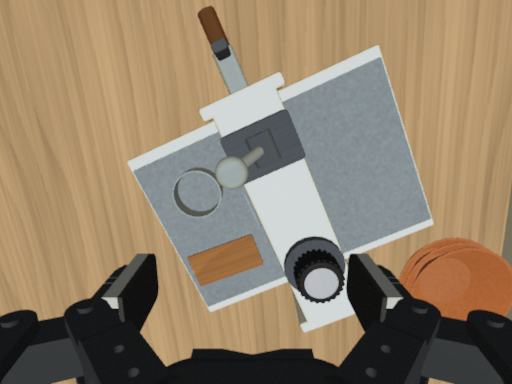

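The wrist view shows the knob's top disc near (321,281), the ball near (231,172), the cutter near (198,193) and the rib near (226,260). This agrees with the predicted (323,282). Next I'll move over the knob.

```bash
cat >>h.py <<'E'
def wdisc(d,uv,r=40):
    x0,y0=int(uv[0])-r,int(uv[1])-r; im=d['image'][y0:y0+2*r,x0:x0+2*r]
    g=cv2.cvtColor(im,cv2.COLOR_RGB2GRAY); hsv=cv2.cvtColor(im,cv2.COLOR_RGB2HSV)
    m=(g>110).astype(np.uint8); n,l,st,c=cv2.connectedComponentsWithStats(m)
    i=l[r,r]; return c[i]+[x0,y0],st[i]
E
python3 - <<'E'
from h import *
d=dict(np.load('pics/wrist1.npz'))
c,st=wdisc(d,(321,281));print(c,st);k=onz(d,*c,.194);print(k)
s=arm.get_state();R=np.array(s['tcp_rot']);p=np.array(s['tool_pos'])
print(R.T@(k-p)*100); print(onz(d,231,172,.2334))
# bridge side edges near +x: bottom corners; ends
print(onz(d,245,183,.15),onz(d,303,328,.15))
E
```

```text
[320.99288256 283.00830368] [ 23  27  35  31 843]
[ 0.61416041 -0.09038741  0.194     ]
[-9.83244903  6.76311479 14.60831585]
[0.53848328 0.03719748 0.2334    ]
[0.54529353 0.00911921 0.15      ] [ 0.59926217 -0.17612147  0.15      ]
```

>>> arm_command --moves '[[8.5, [-2.45, 1.7, 0], [0, 0, 0]], [8.5, [-2.45, 1.7, 0], [0, 0, 0]], [8.5, [-2.45, 1.7, 0], [0, 0, 0]], [8.5, [-2.45, 1.65, 0], [0, 0, 0]], [8.5, [0, 0, 3.5], [0, 0, 0]], [8.5, [0, 0, 3.5], [0, 0, 0]], [8.5, [0, 0, 0], [0, 0, 0]], [8.5, [0, 0, 0], [0, 0, 0]]]'

```text
t: 4.03
tool_pos: [0.6134, -0.0901, 0.2693]
tcp_rot: [[0.074, 0.997, -0.003], [0.997, -0.074, 0.001], [0.0, -0.003, -1.0]]
contact_force: [-0.5, 0.5, 1.8]
opening: 0.0851
```

```bash
python3 - <<'E'
from h import *
d=snap('wrist','wrist2')
s=arm.get_state(); print({k:np.round(v,4).tolist() for k,v in s.items()})
q=proj(d,np.array([.6142,-.0904,.194])); print(q)
c,st=wdisc(d,q,50);print(c,st);k=onz(d,*c,.194);print(k)
R=np.array(s['tcp_rot']);p=np.array(s['tool_pos'])
print(R.T@(k-p)*100)
E
```

```text
{'t': 4.0833, 'joint_pos': [-10.6976, -0.576, 86.386, 0.0021, 94.1722, -6.4068], 'joint_vel': [0.1746, -1.2046, -2.0301, 0.0384, -0.0692, 0.7778], 'joint_efforts': [-0.5159, -57.7164, -58.3313, -0.0136, -0.1854, -0.0844], 'tool_pos': [0.614, -0.09, 0.2717], 'tcp_rot': [[0.0748, 0.9972, 0.0003], [0.9972, -0.0748, -0.0], [0.0, 0.0003, -1.0]], 'contact_force': [-0.4229, 0.0653, 1.4796], 'torque': [-0.009, 0.0411, 0.0953], 'opening': 0.0851}
[255.08763559 212.40279242]
[254.74095023 211.70192308] [  26   27   49   47 1768]
[ 0.61399168 -0.08985843  0.194     ]
[ 1.70013630e-02 -6.28813448e-03  7.77163751e+00]
```

View pics/wrist2.png

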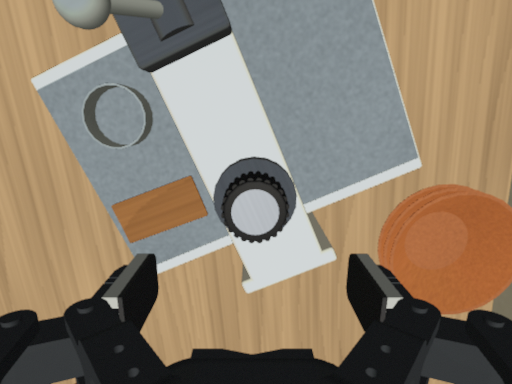

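The knob's top disc is at (255,212), between the fingers, with an offset under 0.5 mm. I'll go down and grip.

>>> arm_command --moves '[[8.5, [0, 0, 2.5], [0, 0, 0]], [8.5, [0, 0, 2.5], [0, 0, 0]], [8.5, [0, 0, 2.5], [0, 0, 0]], [8.5, [0, 0, 1.5], [0, 0, 0]], [8.5, [0, 0, 0.8], [0, 0, 0]], [8.5, [0, 0, 0.4], [0, 0, 0]], [8.5, [0, 0, 0], [0, 0, 0]], [8.5, [0, 0, 0], [0, 0, 0]], [5.5, [0, 0, 0], [0, 0, 0]], [5.5, [0, 0, 0], [0, 0, 0]], [5.5, [0, 0, 0], [0, 0, 0]], [5.5, [0, 0, 0], [0, 0, 0]]]' --grip_force 30

```text
t: 5.08
tool_pos: [0.6141, -0.0902, 0.1687]
tcp_rot: [[0.077, 0.997, 0.0], [0.997, -0.077, -0.0], [-0.0, 0.0, -1.0]]
contact_force: [0.4, 0.5, -0.4]
opening: 0.0549
```

>>> arm_command --moves '[[5, [0, 0, 0], [0, 0, 0]], [4.8, [0, 0, 0], [0, 0, 0]], [4.6, [0, 0, 0], [0, 0, 0]], [4.3, [0, 0, 0], [0, 0, 0]], [4.3, [0, 0, 0], [0, 0, 0]], [4.3, [0, 0, 0], [0, 0, 0]]]' --grip_force 30

```text
t: 5.58
tool_pos: [0.615, -0.0903, 0.1691]
tcp_rot: [[0.077, 0.997, 0.003], [0.997, -0.077, -0.0], [-0.0, 0.003, -1.0]]
contact_force: [7.7, -0.6, 2.0]
opening: 0.0451
```

```bash
cat >> h.py <<'E'
def st():
    s=arm.get_state();R=np.array(s['tcp_rot'])
    print('t',round(float(s['t']),2),'p',np.round(s['tool_pos'],4),'yaw',round(float(np.degrees(np.arctan2(-R[0,0],R[1,0]))),2),'j6',np.round(s['joint_pos'][5],2),'F',np.round(s['contact_force'],1),'T',np.round(s['torque'],3),'e6',np.round(s['joint_efforts'][5],3),'op',round(float(s['opening']),4))
E
python3 -c "
from h import *
st()"
```

```text
t 5.58 p [ 0.615  -0.0903  0.1691] yaw -4.43 j6 -6.28 F [ 7.7 -0.6  2. ] T [-0.074 -1.349  0.025] e6 -0.001 op 0.0451
```

>>> arm_command --moves '[[4.3, [0, 0.1, 0], [0, 0, 0]], [4.3, [0, 0, 0], [0, 0, 0]], [4.3, [0, 0, 0], [0, 0, -2]], [4.3, [0, 0, 0], [0, 0, -2]], [4.3, [0, 0, 0], [0, 0, 0]]]'

```text
t: 6.0
tool_pos: [0.6151, -0.0902, 0.169]
tcp_rot: [[0.005, 1.0, 0.001], [1.0, -0.005, -0.0], [-0.0, 0.001, -1.0]]
contact_force: [-1.0, -0.1, 4.7]
opening: 0.045
```

```bash
python3 -c "
from h import *
st()"
```

```text
t 6.0 p [ 0.6151 -0.0902  0.169 ] yaw -0.3 j6 -10.4 F [-1.  -0.1  4.7] T [ 0.099  0.211 -0.031] e6 -0.972 op 0.045
```

>>> arm_command --moves '[[4.3, [0, 0, 0], [0, 0, -2]], [4.3, [0, 0, 0], [0, 0, -2]], [4.3, [0, 0, 0], [0, 0, 0]]]'

```text
t: 6.25
tool_pos: [0.6151, -0.0903, 0.169]
tcp_rot: [[-0.065, 0.998, 0.001], [0.998, 0.065, -0.0], [-0.0, 0.001, -1.0]]
contact_force: [0.0, 0.1, 5.0]
opening: 0.045
```

```bash
python3 -c "
from h import *
st()"
```

```text
t 6.25 p [ 0.6151 -0.0903  0.169 ] yaw 3.7 j6 -14.4 F [0.  0.1 5. ] T [0.018 0.129 0.033] e6 -0.951 op 0.045
```

>>> arm_command --moves '[[4.3, [0, 0, 0], [0, 0, -2]], [4.3, [0, 0, 0], [0, 0, -2]], [4.3, [0, 0, 0], [0, 0, 0]]]'

```text
t: 6.5
tool_pos: [0.6152, -0.0903, 0.169]
tcp_rot: [[-0.134, 0.991, 0.001], [0.991, 0.134, -0.0], [-0.0, 0.001, -1.0]]
contact_force: [-0.2, 0.2, 5.3]
opening: 0.0454
```

```bash
python3 -c "
from h import *
st()"
```

```text
t 6.5 p [ 0.6152 -0.0903  0.169 ] yaw 7.72 j6 -18.42 F [-0.2  0.2  5.3] T [ 0.083 -0.055  0.491] e6 -0.476 op 0.0454
```

>>> arm_command --moves '[[4.3, [0, 0, 0], [0, 0, -2]], [4.3, [0, 0, 0], [0, 0, -1]], [4.3, [0, 0, 0], [0, 0, 0]]]'

```text
t: 6.75
tool_pos: [0.6152, -0.0903, 0.169]
tcp_rot: [[-0.185, 0.983, 0.001], [0.983, 0.185, -0.0], [-0.0, 0.001, -1.0]]
contact_force: [-0.1, -0.3, 6.3]
opening: 0.0449
```

```bash
python3 -c "
from h import *
st()"
```

```text
t 6.75 p [ 0.6152 -0.0903  0.169 ] yaw 10.64 j6 -21.34 F [-0.1 -0.3  6.3] T [0.028 0.129 0.053] e6 -0.53 op 0.0449
```

>>> arm_command --moves '[[4.3, [0, 0, 0], [0, 0, -2]], [4.3, [0, 0, 0], [0, 0, 0]]]'

```text
t: 6.92
tool_pos: [0.6151, -0.0903, 0.169]
tcp_rot: [[-0.219, 0.976, 0.001], [0.976, 0.219, -0.0], [-0.0, 0.001, -1.0]]
contact_force: [-0.4, 1.0, 6.5]
opening: 0.0451
```

```bash
python3 -c "
from h import *
st()"
```

```text
t 6.92 p [ 0.6151 -0.0903  0.169 ] yaw 12.67 j6 -23.37 F [-0.4  1.   6.5] T [ 0.043  0.185 -0.294] e6 -1.041 op 0.0451
```

```bash
cat >> h.py <<'E'
def sa(n=3):
    L=[]
    for i in range(n):
        s=arm.get_state();L.append([*s['torque'],*s['contact_force'],s['joint_efforts'][5],s['opening']]); arm.get_image('side')
    st(); L=np.array(L); print('avg Tz %.3f (%s) Fz %.1f e6 %.2f op %.4f'%(L[:,2].mean(),np.round(L[:,2],2),L[:,5].mean(),L[:,6].mean(),L[:,7].mean()))
E
python3 -c "
from h import *
sa()"
```

```text
t 7.07 p [ 0.6151 -0.0903  0.1691] yaw 12.56 j6 -23.26 F [-0.3  0.   5.7] T [ 0.07   0.233 -0.211] e6 -0.239 op 0.045
avg Tz -0.242 ([-0.29 -0.21 -0.23]) Fz 6.1 e6 -0.67 op 0.0450
```

>>> arm_command --moves '[[4.3, [0, 0, 0], [0, 0, -1.5]], [4.3, [0, 0, 0], [0, 0, -1.5]], [4.3, [0, 0, 0], [0, 0, 0]]]'

```text
t: 7.32
tool_pos: [0.6151, -0.0902, 0.169]
tcp_rot: [[-0.27, 0.963, 0.001], [0.963, 0.27, -0.0], [-0.0, 0.001, -1.0]]
contact_force: [-0.9, 1.3, 6.8]
opening: 0.045
```

```bash
python3 -c "
from h import *
sa()"
```

```text
t 7.47 p [ 0.6152 -0.0902  0.1691] yaw 15.57 j6 -26.27 F [-0.8  0.7  4.5] T [ 0.103  0.203 -0.08 ] e6 -0.076 op 0.0452
avg Tz -0.055 ([-0.08 -0.05 -0.04]) Fz 6.4 e6 -0.44 op 0.0451
```

>>> arm_command --moves '[[4.3, [0, 0, 0], [0, 0, -1.5]], [4.3, [0, 0, 0], [0, 0, -1.5]], [4.3, [0, 0, 0], [0, 0, 0]]]'

```text
t: 7.72
tool_pos: [0.6151, -0.0903, 0.169]
tcp_rot: [[-0.32, 0.947, 0.001], [0.947, 0.32, -0.0], [-0.0, 0.001, -1.0]]
contact_force: [-0.5, -0.3, 5.8]
opening: 0.045
```

```bash
python3 -c "
from h import *
sa()"
```

```text
t 7.87 p [ 0.6151 -0.0902  0.1691] yaw 18.57 j6 -29.26 F [-0.7  1.5  6.3] T [ 0.051  0.141 -0.08 ] e6 -0.112 op 0.0448
avg Tz -0.081 ([-0.07 -0.1  -0.07]) Fz 5.8 e6 -0.48 op 0.0450
```

>>> arm_command --moves '[[4.3, [0, 0, 0], [0, 0, -1.5]], [4.3, [0, 0, 0], [0, 0, -1.5]], [4.3, [0, 0, 0], [0, 0, 0]]]'

```text
t: 8.12
tool_pos: [0.6153, -0.0903, 0.169]
tcp_rot: [[-0.37, 0.929, 0.001], [0.929, 0.37, -0.0], [-0.001, 0.001, -1.0]]
contact_force: [0.2, -0.4, 4.9]
opening: 0.0446
```

```bash
python3 -c "
from h import *
sa()"
```

```text
t 8.27 p [ 0.6153 -0.0903  0.169 ] yaw 21.59 j6 -32.29 F [-0.   0.1  5.9] T [ 0.054 -0.148  0.572] e6 0.506 op 0.045
avg Tz 0.550 ([0.54 0.56 0.55]) Fz 5.4 e6 0.14 op 0.0449
```

Torque repeats every 15° (peaks at yaw 7.7 and 21.6), so the knob follows the grip. The clicks fall at yaw of about 10.6, 25.6 and so on. From here I go stepwise.

>>> arm_command --moves '[[4.3, [0, 0, 0], [0, 0, -2]], [4.3, [0, 0, 0], [0, 0, -2]], [4.3, [0, 0, 0], [0, 0, -2]], [4.3, [0, 0, 0], [0, 0, 0]]]'

```text
t: 8.6
tool_pos: [0.6152, -0.0903, 0.169]
tcp_rot: [[-0.464, 0.886, 0.001], [0.886, 0.464, -0.0], [-0.0, 0.001, -1.0]]
contact_force: [-1.1, 0.5, 5.9]
opening: 0.0451
```

```bash
python3 -c "
from h import *
sa()"
```

```text
t 8.75 p [ 0.6151 -0.0903  0.169 ] yaw 27.54 j6 -38.25 F [-0.4 -0.   5.9] T [ 0.011  0.185 -0.246] e6 -0.308 op 0.0452
avg Tz -0.252 ([-0.26 -0.23 -0.27]) Fz 6.1 e6 -0.81 op 0.0449
```

>>> arm_command --moves '[[4.3, [0, 0, 0], [0, 0, -1.5]], [4.3, [0, 0, 0], [0, 0, -1.5]], [4.3, [0, 0, 0], [0, 0, 0]]]'

```text
t: 9.0
tool_pos: [0.6152, -0.0902, 0.169]
tcp_rot: [[-0.51, 0.86, 0.001], [0.86, 0.51, -0.0], [-0.0, 0.001, -1.0]]
contact_force: [-0.9, -0.3, 5.1]
opening: 0.0446
```

```bash
python3 -c "
from h import *
sa()"
```

```text
t 9.15 p [ 0.6152 -0.0903  0.169 ] yaw 30.56 j6 -41.26 F [0.2 0.8 4.5] T [0.079 0.104 0.003] e6 -0.058 op 0.0448
avg Tz -0.040 ([-0.02 -0.04 -0.07]) Fz 5.8 e6 -0.43 op 0.0451
```

>>> arm_command --moves '[[4.3, [0, 0, 0], [0, 0, -2]], [4.3, [0, 0, 0], [0, 0, -2]], [4.3, [0, 0, 0], [0, 0, -2]], [4.3, [0, 0, 0], [0, 0, -2]], [4.3, [0, 0, 0], [0, 0, -2]], [4.3, [0, 0, 0], [0, 0, -2]], [4.3, [0, 0, 0], [0, 0, 0]]]'

```text
t: 9.73
tool_pos: [0.6152, -0.0903, 0.169]
tcp_rot: [[-0.678, 0.735, 0.001], [0.735, 0.678, -0.0], [-0.001, 0.001, -1.0]]
contact_force: [-0.0, 0.1, 5.6]
opening: 0.0449
```

```bash
python3 -c "
from h import *
sa()"
```

```text
t 9.88 p [ 0.6152 -0.0903  0.169 ] yaw 42.55 j6 -53.25 F [-0.3 -0.6  6.2] T [-0.001  0.091 -0.247] e6 -0.278 op 0.0451
avg Tz -0.222 ([-0.24 -0.2  -0.22]) Fz 5.8 e6 -0.79 op 0.0450
```

>>> arm_command --moves '[[4.3, [0, 0, 0], [0, 0, -1.5]], [4.3, [0, 0, 0], [0, 0, -1.5]], [4.3, [0, 0, 0], [0, 0, 0]]]'

```text
t: 10.13
tool_pos: [0.6152, -0.0902, 0.1691]
tcp_rot: [[-0.715, 0.699, 0.001], [0.699, 0.715, 0.0], [-0.001, 0.001, -1.0]]
contact_force: [0.1, 1.5, 5.7]
opening: 0.045
```

```bash
python3 -c "
from h import *
sa()"
```

```text
t 10.28 p [ 0.6152 -0.0902  0.1691] yaw 45.56 j6 -56.25 F [0.1 1.6 5.8] T [0.094 0.086 0.009] e6 -0.064 op 0.0452
avg Tz -0.046 ([-0.03 -0.08 -0.03]) Fz 5.9 e6 -0.43 op 0.0450
```

Same pattern and no stop yet, so I go on to the next click at about 55.6.

>>> arm_command --moves '[[4.3, [0, 0, 0], [0, 0, -2]], [4.3, [0, 0, 0], [0, 0, -2]], [4.3, [0, 0, 0], [0, 0, -2]], [4.3, [0, 0, 0], [0, 0, -2]], [4.3, [0, 0, 0], [0, 0, -2]], [4.3, [0, 0, 0], [0, 0, -2]], [4.3, [0, 0, 0], [0, 0, 0]]]'

```text
t: 10.87
tool_pos: [0.6152, -0.0903, 0.169]
tcp_rot: [[-0.845, 0.535, 0.001], [0.535, 0.845, -0.0], [-0.001, 0.0, -1.0]]
contact_force: [0.4, -0.3, 6.5]
opening: 0.0448
```

```bash
python3 -c "
from h import *
sa()"
```

```text
t 11.02 p [ 0.6152 -0.0903  0.1691] yaw 57.55 j6 -68.25 F [0.2 0.5 6. ] T [ 0.1    0.04  -0.303] e6 -0.3 op 0.0448
avg Tz -0.246 ([-0.29 -0.19 -0.27]) Fz 6.0 e6 -0.80 op 0.0451
```

>>> arm_command --moves '[[4.3, [0, 0, 0], [0, 0, -1.5]], [4.3, [0, 0, 0], [0, 0, -1.5]], [4.3, [0, 0, 0], [0, 0, 0]]]'

```text
t: 11.27
tool_pos: [0.6152, -0.0902, 0.1691]
tcp_rot: [[-0.872, 0.49, 0.001], [0.49, 0.872, 0.0], [-0.001, 0.0, -1.0]]
contact_force: [0.1, 1.6, 6.8]
opening: 0.0449
```

```bash
python3 -c "
from h import *
sa()"
```

```text
t 11.42 p [ 0.6152 -0.0902  0.1691] yaw 60.57 j6 -71.26 F [-0.   0.2  6.5] T [ 0.079 -0.019  0.064] e6 0.012 op 0.045
avg Tz 0.004 ([ 0.01 -0.    0.  ]) Fz 6.2 e6 -0.35 op 0.0450
```

>>> arm_command --moves '[[4.3, [0, 0, 0], [0, 0, -2]], [4.3, [0, 0, 0], [0, 0, -2]], [4.3, [0, 0, 0], [0, 0, -2]], [4.3, [0, 0, 0], [0, 0, -2]], [4.3, [0, 0, 0], [0, 0, -2]], [4.3, [0, 0, 0], [0, 0, -2]], [4.3, [0, 0, 0], [0, 0, 0]]]'

```text
t: 12.0
tool_pos: [0.6152, -0.0902, 0.169]
tcp_rot: [[-0.955, 0.298, 0.001], [0.298, 0.955, -0.0], [-0.001, 0.0, -1.0]]
contact_force: [1.0, 0.6, 5.4]
opening: 0.0452
```

```bash
python3 -c "
from h import *
sa()"
```

```text
t 12.15 p [ 0.6152 -0.0902  0.169 ] yaw 72.55 j6 -83.25 F [ 1.4 -0.3  5.5] T [ 0.21  -0.063 -0.215] e6 -0.23 op 0.0449
avg Tz -0.173 ([-0.18 -0.15 -0.18]) Fz 4.8 e6 -0.73 op 0.0451
```

>>> arm_command --moves '[[4.3, [0, 0, 0], [0, 0, -1]], [4.3, [0, 0, 0], [0, 0, -1]], [4.3, [0, 0, 0], [0, 0, 0]]]'

```text
t: 12.4
tool_pos: [0.6152, -0.0902, 0.169]
tcp_rot: [[-0.964, 0.265, 0.001], [0.265, 0.964, 0.0], [-0.001, 0.0, -1.0]]
contact_force: [0.7, 1.9, 6.6]
opening: 0.045
```

```bash
python3 -c "
from h import *
sa()"
```

```text
t 12.55 p [ 0.6153 -0.0902  0.169 ] yaw 74.54 j6 -85.24 F [0.2 0.4 5.3] T [ 0.173 -0.056 -0.243] e6 -0.249 op 0.0451
avg Tz -0.226 ([-0.17 -0.21 -0.3 ]) Fz 5.5 e6 -0.48 op 0.0450
```

>>> arm_command --moves '[[4.3, [0, 0, 0], [0, 0, -1]], [4.3, [0, 0, 0], [0, 0, 0]]]'

```text
t: 12.72
tool_pos: [0.6153, -0.0902, 0.169]
tcp_rot: [[-0.969, 0.248, 0.001], [0.248, 0.969, 0.0], [-0.001, 0.0, -1.0]]
contact_force: [0.4, 1.2, 5.2]
opening: 0.0451
```

```bash
python3 -c "
from h import *
sa()"
```

```text
t 12.87 p [ 0.6153 -0.0902  0.169 ] yaw 75.56 j6 -86.26 F [0.9 0.8 6.1] T [ 0.221 -0.085  0.07 ] e6 0.059 op 0.0451
avg Tz 0.088 ([0.04 0.13 0.09]) Fz 5.3 e6 -0.14 op 0.0452
```

>>> arm_command --moves '[[4.3, [0, 0, 0], [0, 0, -1]], [4.3, [0, 0, 0], [0, 0, 0]]]'

```text
t: 13.03
tool_pos: [0.6153, -0.0902, 0.169]
tcp_rot: [[-0.973, 0.231, 0.001], [0.231, 0.973, 0.0], [-0.001, 0.0, -1.0]]
contact_force: [0.5, 0.2, 4.9]
opening: 0.0452
```

```bash
python3 -c "
from h import *
sa()"
```

```text
t 13.18 p [ 0.6153 -0.0902  0.169 ] yaw 76.56 j6 -87.26 F [0.6 0.8 6.5] T [ 0.173 -0.11   0.027] e6 0.002 op 0.0451
avg Tz 0.010 ([ 0.02  0.02 -0.01]) Fz 5.6 e6 -0.20 op 0.0451
```

```bash
python3 - <<'E'
from h import *
d=snap('wrist','wristA');e=snap('scene','sceneA')
S=dict(np.load('pics/scene0.npz'))
a=cv2.resize(S['image'][200:262,110:290],None,fx=4.4,fy=4.4,interpolation=0);b=cv2.resize(e['image'][200:262,110:290],None,fx=4.4,fy=4.4,interpolation=0)
cv2.imwrite('pics/cmp.png',np.vstack([a,b])[:,:,::-1])
# vertical subpixel shift of roller edges
f=lambda im:cv2.cvtColor(im,cv2.COLOR_RGB2GRAY).astype(int)
for x in(150,180,210,240):
    print(x,f(S['image'])[205:255,x].tolist());print(x,f(e['image'])[205:255,x].tolist())
E
```

```text
150 [131, 129, 127, 123, 120, 119, 124, 145, 159, 157, 156, 158, 159, 157, 154, 154, 152, 145, 139, 133, 126, 119, 111, 101, 94, 88, 86, 82, 74, 89, 126, 135, 133, 132, 133, 133, 133, 131, 130, 134, 135, 134, 132, 130, 130, 126, 125, 131, 131, 130]
150 [140, 138, 136, 132, 128, 126, 133, 155, 168, 166, 166, 167, 169, 169, 170, 167, 164, 162, 159, 151, 144, 138, 131, 123, 112, 106, 97, 93, 90, 84, 80, 114, 147, 141, 142, 142, 141, 140, 140, 141, 144, 143, 140, 139, 137, 134, 134, 139, 141, 140]
180 [224, 225, 226, 196, 136, 129, 130, 127, 125, 122, 120, 116, 136, 159, 155, 154, 156, 159, 159, 155, 151, 154, 152, 147, 139, 136, 128, 121, 112, 104, 96, 93, 87, 82, 75, 89, 121, 132, 131, 130, 131, 130, 129, 133, 136, 137, 135, 133, 132, 132]
180 [233, 234, 235, 209, 145, 139, 139, 136, 132, 130, 129, 125, 144, 169, 165, 166, 164, 164, 168, 170, 167, 163, 163, 163, 161, 154, 148, 139, 134, 125, 115, 109, 102, 96, 89, 85, 81, 113, 144, 140, 140, 139, 138, 142, 144, 145, 143, 142, 140, 140]
210 [224, 224, 224, 224, 224, 224, 224, 228, 214, 155, 123, 130, 128, 126, 124, 122, 121, 126, 144, 1
[... 176 characters left out ...]
, 233, 233, 236, 227, 165, 132, 139, 137, 134, 132, 130, 128, 135, 153, 165, 163, 163, 164, 166, 169, 170, 165, 162, 164, 163, 158, 155, 150, 141, 134, 126, 118, 111, 105, 98, 89, 84, 80, 110, 143, 141, 140, 139, 139, 140]
240 [66, 58, 61, 60, 61, 61, 60, 58, 60, 58, 56, 36, 160, 237, 177, 124, 129, 126, 126, 124, 122, 121, 111, 126, 154, 151, 154, 157, 159, 156, 155, 155, 156, 153, 148, 147, 144, 135, 128, 122, 115, 108, 100, 94, 88, 82, 74, 101, 136, 132]
240 [70, 64, 63, 65, 65, 65, 65, 63, 64, 63, 60, 39, 172, 246, 188, 132, 136, 135, 133, 132, 130, 128, 119, 136, 167, 161, 161, 162, 165, 168, 169, 166, 166, 166, 164, 159, 158, 156, 151, 141, 135, 129, 120, 111, 104, 99, 92, 84, 81, 113]
```

View pics/wristA.png

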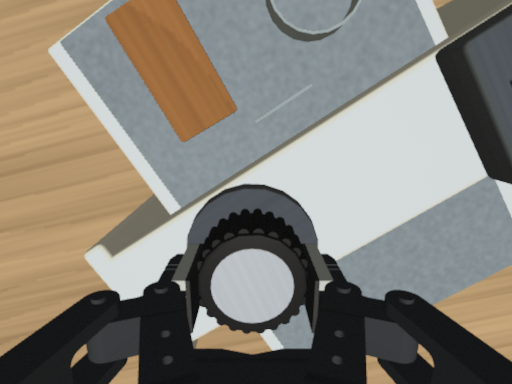

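View pics/cmp.png

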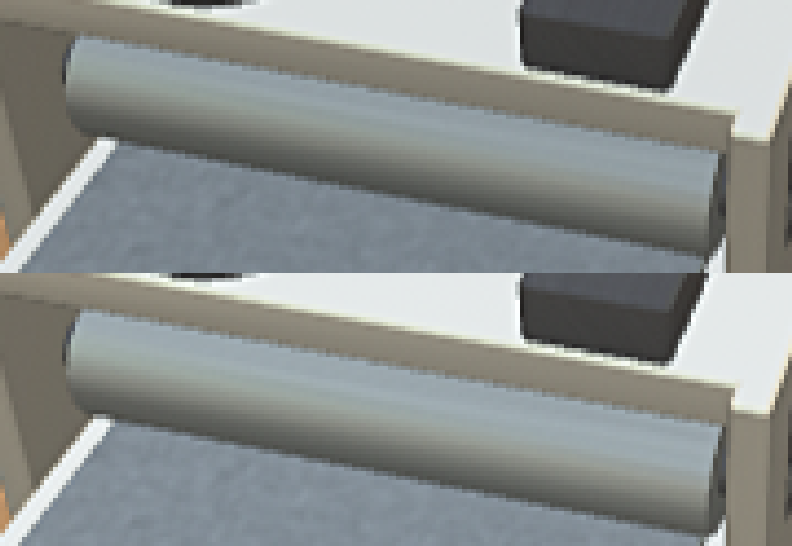

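The wrist view shows the pads in firm contact with the knob at about (192,290) and (318,290). In the scene comparison the roller's lower edge moved down by about 2 px, so the knob has turned. I'll turn that into clicks.

```bash
cat >> h.py <<'E'
def edge(d):
    g=cv2.cvtColor(d['image'],cv2.COLOR_RGB2GRAY).astype(float); out=[]
    for x in range(145,260,3):
        y0=int(234+(x-150)*0.19)-7; c=g[y0:y0+17,x]; 
        i=np.argmax(c[2:]-c[:-2])+1  # steepest rise
        lo=c[max(i-3,0):i+1].min(); hi=np.median(c[i+2:i+6]); t=(lo+hi)/2
        for j in range(max(i-2,0),i+3):
            if c[j]<t<=c[j+1]: out.append((x,y0+j+(t-c[j])/(c[j+1]-c[j])));break
    return dict(out)
def clicks(d,ref):
    a,b=edge(d),edge(ref); k=[x for x in a if x in b]; dy=np.median([a[x]-b[x] for x in k])
    ps=np.array([.6,-.03,.056]); return dy, (proj(d,ps+[0,0,0])-proj(d,ps+[0,0,.0006]))[1], len(k)
E
python3 - <<'E'
from h import *
S=dict(np.load('pics/scene0.npz'));A=dict(np.load('pics/sceneA.npz'))
print(clicks(A,S))
E
```

```text
(np.float64(1.4736268526590948), np.float64(0.2775302336312109), 39)
```

The edge shift equals 5.3 clicks and the turn so far is 81°, or 5.4 clicks, so there's no slip. The start was click 6, which puts zero at yaw of about 85.6 and the stop at about 87.6. Now a gentle approach.

>>> arm_command --moves '[[4.3, [0, 0, 0], [0, 0, -2]], [4.3, [0, 0, 0], [0, 0, -2]], [4.3, [0, 0, 0], [0, 0, -2]], [4.3, [0, 0, 0], [0, 0, -2]], [4.3, [0, 0, 0], [0, 0, -1.5]], [4.3, [0, 0, 0], [0, 0, 0]]]'

```text
t: 13.78
tool_pos: [0.6152, -0.0902, 0.169]
tcp_rot: [[-0.998, 0.067, 0.001], [0.067, 0.998, 0.0], [-0.001, 0.0, -1.0]]
contact_force: [0.0, 1.2, 7.1]
opening: 0.045
```

```bash
python3 -c "
from h import *
sa()"
```

```text
t 13.93 p [ 0.6153 -0.0902  0.169 ] yaw 86.06 j6 -96.76 F [0.5 1.5 5.4] T [ 0.164 -0.031 -0.004] e6 -0.035 op 0.0451
avg Tz -0.015 ([ 0.   -0.04 -0.  ]) Fz 6.5 e6 -0.44 op 0.0452
```

>>> arm_command --moves '[[4.3, [0, 0, 0], [0, 0, -1]], [4.3, [0, 0, 0], [0, 0, -1]], [4.3, [0, 0, 0], [0, 0, 0]]]'

```text
t: 14.18
tool_pos: [0.6152, -0.0902, 0.169]
tcp_rot: [[-0.999, 0.033, 0.001], [0.033, 0.999, 0.0], [-0.001, 0.0, -1.0]]
contact_force: [-0.4, 0.4, 5.6]
opening: 0.0448
```

```bash
python3 -c "
from h import *
sa()"
```

```text
t 14.33 p [ 0.6152 -0.0902  0.1691] yaw 88.04 j6 -98.74 F [-0.5  1.   4.9] T [ 0.204  0.023 -0.296] e6 -0.32 op 0.0453
avg Tz -0.294 ([-0.33 -0.22 -0.32]) Fz 6.0 e6 -0.57 op 0.0450
```

>>> arm_command --moves '[[4.3, [0, 0, 0], [0, 0, -1]], [4.3, [0, 0, 0], [0, 0, 0]]]'

```text
t: 14.5
tool_pos: [0.6152, -0.0902, 0.1691]
tcp_rot: [[-1.0, 0.016, 0.001], [0.016, 1.0, 0.0], [-0.001, 0.0, -1.0]]
contact_force: [-0.4, 1.7, 7.0]
opening: 0.0447
```

```bash
python3 -c "
from h import *
sa()"
```

```text
t 14.65 p [ 0.6152 -0.0902  0.1691] yaw 89.05 j6 -99.74 F [0.2 2.2 7.6] T [ 0.114  0.029 -0.28 ] e6 -0.315 op 0.0448
avg Tz -0.172 ([-0.09 -0.16 -0.27]) Fz 5.0 e6 -0.38 op 0.0449
```

>>> arm_command --moves '[[4.3, [0, 0, 0], [0, 0, -1]], [4.3, [0, 0, 0], [0, 0, 0]]]'

```text
t: 14.82
tool_pos: [0.6153, -0.0902, 0.169]
tcp_rot: [[-1.0, -0.002, 0.001], [-0.002, 1.0, 0.0], [-0.001, 0.0, -1.0]]
contact_force: [1.1, 0.8, 5.5]
opening: 0.0451
```

```bash
python3 -c "
from h import *
sa()"
```

```text
t 14.97 p [ 0.6153 -0.0902  0.169 ] yaw 90.05 j6 -100.75 F [0.8 0.9 6.3] T [ 0.342 -0.092 -0.183] e6 -0.17 op 0.0452
avg Tz -0.188 ([-0.35 -0.08 -0.13]) Fz 5.4 e6 -0.43 op 0.0451
```

>>> arm_command --moves '[[4.3, [0, 0, 0], [0, 0, -1]], [4.3, [0, 0, 0], [0, 0, 0]]]'

```text
t: 15.13
tool_pos: [0.6153, -0.0902, 0.169]
tcp_rot: [[-1.0, -0.019, 0.001], [-0.019, 1.0, 0.0], [-0.001, 0.0, -1.0]]
contact_force: [0.9, 0.6, 5.5]
opening: 0.0452
```

```bash
python3 -c "
from h import *
sa()"
```

```text
t 15.28 p [ 0.6153 -0.0901  0.169 ] yaw 91.04 j6 -101.74 F [0.9 1.3 6.1] T [ 0.227 -0.115 -0.249] e6 -0.315 op 0.0449
avg Tz -0.307 ([-0.32 -0.26 -0.33]) Fz 5.5 e6 -0.53 op 0.0450
```

>>> arm_command --moves '[[4.3, [0, 0, 0], [0, 0, -1]], [4.3, [0, 0, 0], [0, 0, 0]], [4.3, [0, 0, 0], [0, 0, 0]]]'

```text
t: 15.53
tool_pos: [0.6153, -0.0902, 0.169]
tcp_rot: [[-0.999, -0.036, 0.001], [-0.036, 0.999, 0.0], [-0.001, 0.0, -1.0]]
contact_force: [0.1, 1.4, 6.8]
opening: 0.0452
```

```bash
python3 -c "
from h import *
sa()
S=dict(np.load('pics/scene0.npz'));print(clicks(snap('scene','sceneB'),S))"
```

```text
t 15.68 p [ 0.6152 -0.0902  0.169 ] yaw 92.03 j6 -102.73 F [0.6 2.6 5.5] T [ 0.286 -0.073 -0.405] e6 -0.433 op 0.0449
avg Tz -0.382 ([-0.36 -0.38 -0.41]) Fz 6.3 e6 -0.46 op 0.0451
(np.float64(1.7767857142857224), np.float64(0.2775302336312109), 39)
```

The torque now rises by 0.08 N m per degree without letting go, and the roller is down 6.4 clicks by image. That puts it on the stop at roughly 15 N. Next I open five clicks: from yaw 92.0 to 10.6 is +81.5°.

>>> arm_command --moves '[[4.3, [0, 0, 0], [0, 0, 4]], [4.3, [0, 0, 0], [0, 0, 4]], [4.3, [0, 0, 0], [0, 0, 4]], [4.3, [0, 0, 0], [0, 0, 4]], [4.3, [0, 0, 0], [0, 0, 4]], [4.3, [0, 0, 0], [0, 0, 4]], [4.3, [0, 0, 0], [0, 0, 4]], [4.3, [0, 0, 0], [0, 0, 4]], [4.3, [0, 0, 0], [0, 0, 4]], [4.3, [0, 0, 0], [0, 0, 4]], [4.3, [0, 0, 0], [0, 0, 4]], [4.3, [0, 0, 0], [0, 0, 4]], [4.3, [0, 0, 0], [0, 0, 4]], [4.3, [0, 0, 0], [0, 0, 4]], [4.3, [0, 0, 0], [0, 0, 4]], [4.3, [0, 0, 0], [0, 0, 0]], [4.3, [0, 0, 0], [0, 0, 0]]]'

```text
t: 17.15
tool_pos: [0.6152, -0.0902, 0.169]
tcp_rot: [[-0.53, 0.848, 0.001], [0.848, 0.53, -0.0], [-0.0, 0.001, -1.0]]
contact_force: [1.2, 0.4, 6.7]
opening: 0.0451
```

```bash
python3 -c "
from h import *
sa(1)
S=dict(np.load('pics/sceneB.npz'));print(clicks(snap('scene','sceneC'),S))"
```

```text
t 17.2 p [ 0.6152 -0.0903  0.169 ] yaw 32.04 j6 -42.74 F [-1.3  1.3  6.2] T [ 0.093  0.116 -0.12 ] e6 -0.046 op 0.0452
avg Tz -0.134 ([-0.13]) Fz 6.7 e6 0.30 op 0.0451
(np.float64(-1.0763888888888857), np.float64(0.2775302336312109), 39)
```

>>> arm_command --moves '[[4.3, [0, 0, 0], [0, 0, 4]], [4.3, [0, 0, 0], [0, 0, 4]], [4.3, [0, 0, 0], [0, 0, 4]], [4.3, [0, 0, 0], [0, 0, 4]], [4.3, [0, 0, 0], [0, 0, 4]], [4.3, [0, 0, 0], [0, 0, 1.5]], [4.3, [0, 0, 0], [0, 0, 0]], [4.3, [0, 0, 0], [0, 0, 0]], [4.3, [0, 0, 0], [0, 0, 0]]]'

```text
t: 18.0
tool_pos: [0.6151, -0.0903, 0.169]
tcp_rot: [[-0.183, 0.983, 0.001], [0.983, 0.183, -0.0], [-0.0, 0.001, -1.0]]
contact_force: [-0.4, 1.0, 5.8]
opening: 0.0448
```

```bash
python3 -c "
from h import *
sa()
S=dict(np.load('pics/sceneB.npz'));print(clicks(snap('scene','sceneD'),S));snap('wrist','wristD')"
```

```text
t 18.15 p [ 0.6151 -0.0903  0.169 ] yaw 10.55 j6 -21.25 F [-0.9  1.4  6.8] T [ 0.117  0.185 -0.074] e6 -0.05 op 0.045
avg Tz -0.034 ([-0.02 -0.03 -0.05]) Fz 6.5 e6 -0.05 op 0.0450
(np.float64(-1.4921875), np.float64(0.2775302336312109), 39)
```

View pics/wristD.png

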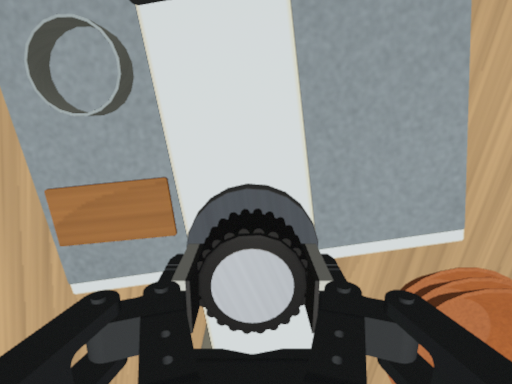

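Five clicks are confirmed: 5.4 up from the pressed position at −0.43. The flutes look the same between the pads at (192,290) and (318,290), so there was no slip. Releasing and rising.

>>> arm_command --moves '[[5.5, [0, 0, 0], [0, 0, 0]], [6.5, [0, 0, 0], [0, 0, 0]], [7.5, [0, 0, 0], [0, 0, 0]], [8.5, [0, 0, 0], [0, 0, 0]], [8.5, [0, 0, 0], [0, 0, 0]], [8.5, [0, 0, 0], [0, 0, 0]], [8.5, [0, 0, -2], [0, 0, 0]], [8.5, [0, 0, -3.5], [0, 0, 0]], [8.5, [0, 0, -3.5], [0, 0, 0]], [8.5, [0, 0, -3.5], [0, 0, 0]], [8.5, [0, 0, -1.5], [0, 0, 0]], [8.5, [0, 0, 0], [0, 0, 0]], [8.5, [0, 0, 0], [0, 0, 0]]]'

```text
t: 19.33
tool_pos: [0.6151, -0.0903, 0.3085]
tcp_rot: [[-0.183, 0.983, 0.001], [0.983, 0.183, -0.0], [-0.0, 0.001, -1.0]]
contact_force: [-0.1, 0.5, -0.4]
opening: 0.0851
```

```bash
python3 - <<'E'
from h import *
sa(1)
S=dict(np.load('pics/sceneB.npz'));print(clicks(snap('scene','sceneE'),S));d=snap('wrist','wristE')
s=arm.get_state();R=np.array(s['tcp_rot']);p=np.array(s['tool_pos'])
k=np.array([.615,-.090,0]);
for yaw in (16.4,18):
    c,q=np.cos(np.radians(yaw)),np.sin(np.radians(yaw)); M=np.array([[c,-q,0],[q,c,0],[0,0,1]])
    b=k+M@np.array([-.0336,.145,.2334]);print(yaw,b,proj(d,b), 'tool',R.T@(b-p)*100)
E
```

```text
t 19.38 p [ 0.6149 -0.0902  0.3071] yaw 10.57 j6 -21.27 F [-0.1  0.5 -0.2] T [-0.027  0.012  0.038] e6 0.0 op 0.0848
avg Tz -0.001 ([-0.]) Fz -0.4 e6 0.00 op 0.0851
(np.float64(-1.5025834658187591), np.float64(0.2775302336312109), 39)
16.4 [0.54182754 0.03961385 0.2334    ] [172.33325064 -15.11299566] tool [14.09101623 -4.76172389  7.31940392]
18 [0.53823704 0.03752022 0.2334    ] [165.84869589 -12.37330867] tool [13.95104315 -5.15307642  7.32020888]
```

View pics/wristE.png

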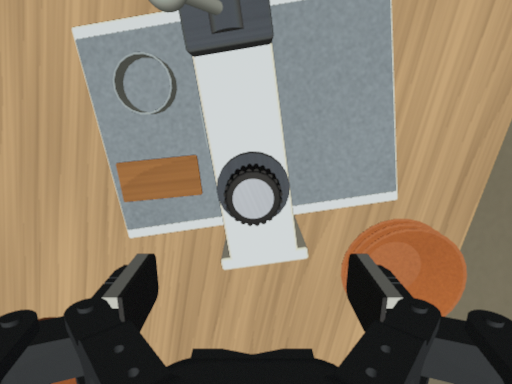

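The roller stays at 5.4 after release. The ball shows at the top edge near (170,0), as predicted for a yaw of about 17.5°. I'll hover over it with the jaws straddling it along the push direction.

>>> arm_command --moves '[[8.5, [2.8, -1.02, 0], [0, 0, 0]], [8.5, [2.8, -1.02, 0], [0, 0, 0]], [8.5, [2.8, -1.02, 0], [0, 0, 0]], [8.5, [2.8, -1.02, 0], [0, 0, 0]], [8.5, [2.8, -1.02, 0], [0, 0, 0]], [8.5, [0, 0, 0], [0, 0, -3.5]], [8.5, [0, 0, 0], [0, 0, -3.5]], [8.5, [0, 0, 0], [0, 0, 0]], [8.5, [0, 0, 0], [0, 0, 0]]]'

```text
t: 20.23
tool_pos: [0.539, 0.038, 0.3073]
tcp_rot: [[-0.3, 0.954, -0.001], [0.954, 0.3, -0.0], [0.0, -0.001, -1.0]]
contact_force: [0.1, -0.8, -0.6]
opening: 0.085
```

```bash
python3 - <<'E'
from h import *
st();d=snap('wrist','wristF')
print(proj(d,np.array(arm.get_state()['tool_pos'])*[1,1,0]+[0,0,.2334]))
E
```

```text
t 20.23 p [0.539  0.038  0.3073] yaw 17.47 j6 -16.14 F [ 0.1 -0.8 -0.6] T [0.015 0.018 0.024] e6 -0.639 op 0.085
[253.61326109 213.44870934]
```

View pics/wristF.png

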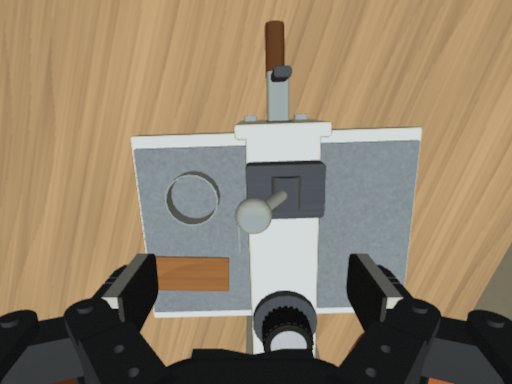

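The ball is at (254,215), on the centre line between the jaws. I'll go down, narrow the jaws to 5 cm and push along tool +y.

>>> arm_command --moves '[[8.5, [0, 0, 3], [0, 0, 0]], [8.5, [0, 0, 3], [0, 0, 0]], [8.5, [0, 0, 2.5], [0, 0, 0]], [8.5, [0, 0, 1.2], [0, 0, 0]], [5, [0, 0, 0], [0, 0, 0]], [5, [0, 0, 0], [0, 0, 0]], [5, [0, 0, 0], [0, 0, 0]], [5, [0, 0, 0], [0, 0, 0]], [5, [0, 0, 0], [0, 0, 0]]]'

```text
t: 21.03
tool_pos: [0.5396, 0.038, 0.2127]
tcp_rot: [[-0.302, 0.953, 0.002], [0.953, 0.302, 0.0], [-0.001, 0.002, -1.0]]
contact_force: [-0.2, -0.7, 0.2]
opening: 0.0501
```

>>> arm_command --moves '[[5, [0, 0.8, 0], [0, 0, 0]], [5, [0, 0.8, 0], [0, 0, 0]], [5, [0, 0.8, 0], [0, 0, 0]], [5, [0, 0.8, 0], [0, 0, 0]], [5, [0, 0.8, 0], [0, 0, 0]], [5, [0, 0, 0], [0, 0, 0]]]'

```text
t: 21.53
tool_pos: [0.5786, 0.0506, 0.2108]
tcp_rot: [[-0.302, 0.953, -0.0], [0.953, 0.302, 0.0], [0.0, -0.0, -1.0]]
contact_force: [0.2, 0.2, -0.6]
opening: 0.0501
```

```bash
python3 - <<'E'
from h import *
st();d=snap('wrist','wristG')
E
```

```text
t 21.53 p [0.5786 0.0506 0.2108] yaw 17.59 j6 -15.11 F [ 0.2  0.2 -0.6] T [ 0.001  0.014 -0.064] e6 0.109 op 0.0501
```

View pics/wristG.png

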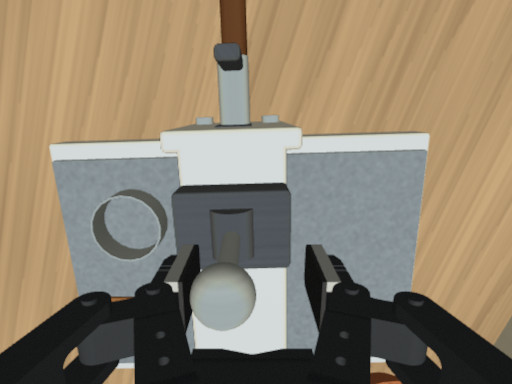

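The ball at (223,295) rests on the left pad and is moving over with it. I continue to a total shift of about 7.4 cm.

>>> arm_command --moves '[[5, [0, 0.8, 0], [0, 0, 0]], [5, [0, 0.8, 0], [0, 0, 0]], [5, [0, 0.8, 0], [0, 0, 0]], [5, [0, 0.6, 0], [0, 0, 0]], [5, [0, 0.4, 0], [0, 0, 0]], [5, [0, 0, 0], [0, 0, 0]]]'

```text
t: 22.08
tool_pos: [0.6092, 0.0602, 0.2106]
tcp_rot: [[-0.302, 0.953, -0.004], [0.953, 0.302, -0.001], [0.0, -0.004, -1.0]]
contact_force: [-11.6, -3.0, 1.8]
opening: 0.0501
```

>>> arm_command --moves '[[5, [0, 0.2, 0], [0, 0, 0]], [5, [0, 0, 0], [0, 0, 0]]]'

```text
t: 22.25
tool_pos: [0.6099, 0.0604, 0.2105]
tcp_rot: [[-0.302, 0.953, -0.006], [0.953, 0.302, -0.002], [0.0, -0.007, -1.0]]
contact_force: [-21.7, -5.8, 2.5]
opening: 0.0501
```

>>> arm_command --moves '[[5, [0, 0.2, 0], [0, 0, 0]], [5, [0, 0, 0], [0, 0, 0]]]'

```text
t: 22.42
tool_pos: [0.6106, 0.0606, 0.2102]
tcp_rot: [[-0.301, 0.953, -0.01], [0.954, 0.301, -0.002], [0.001, -0.01, -1.0]]
contact_force: [-33.8, -10.1, 5.3]
opening: 0.0502
```

A firm end stop at about 35 N. I'll back off and check.

>>> arm_command --moves '[[5, [0, -0.4, 0], [0, 0, 0]], [5, [0, -0.8, 0], [0, 0, 0]], [6.5, [0, 0, 0], [0, 0, 0]], [6.5, [0, 0, 0], [0, 0, 0]], [6.5, [0, 0, -3], [0, 0, 0]], [6.5, [0, 0, -3.5], [0, 0, 0]], [6.5, [0, 0, -3.5], [0, 0, 0]], [6.5, [0, -3, -2], [0, 0, 0]], [6.5, [0, -3, 0], [0, 0, 0]], [6.5, [0, 0, 0], [0, 0, 0]], [6.5, [0, 0, 0], [0, 0, 0]]]'

```text
t: 23.33
tool_pos: [0.5446, 0.0397, 0.3323]
tcp_rot: [[-0.301, 0.953, 0.002], [0.953, 0.301, 0.0], [-0.001, 0.002, -1.0]]
contact_force: [0.2, -0.3, 1.0]
opening: 0.0653
```

```bash
python3 - <<'E'
from h import *
st();d=snap('wrist','wristH');e=snap('scene','sceneH');f=snap('side','sideH')
S=dict(np.load('pics/sceneB.npz'));print(clicks(e,S))
c,q=np.cos(np.radians(17.5)),np.sin(np.radians(17.5)); M=np.array([[c,-q,0],[q,c,0],[0,0,1]])
for a in(.3,.4,.5):
    b=np.array([.615,-.09,0])+M@[.07*np.sin(a),.145,.172+.07*np.cos(a)];print(a,proj(d,b),proj(e,b),proj(f,b))
cv2.imwrite('pics/sh.png',cv2.resize(np.hstack([e['image'],f['image']]),(800,300))[:,:,::-1])
E
```

```text
t 23.33 p [0.5446 0.0397 0.3323] yaw 17.55 j6 -16.06 F [ 0.2 -0.3  1. ] T [ 0.038  0.004 -0.008] e6 -0.122 op 0.0653
(np.float64(-1.4890819964349475), np.float64(0.2775302336312109), 39)
0.3 [316.53049189 204.99996345] [244.25015944 159.66231341] [291.98100201 128.99653867]
0.4 [324.39491526 204.11161495] [242.59800835 163.88841155] [294.3603649  128.42667046]
0.5 [331.56760729 203.01117808] [241.00885689 168.49363719] [296.57017556 128.22686693]
```

View pics/wristH.png

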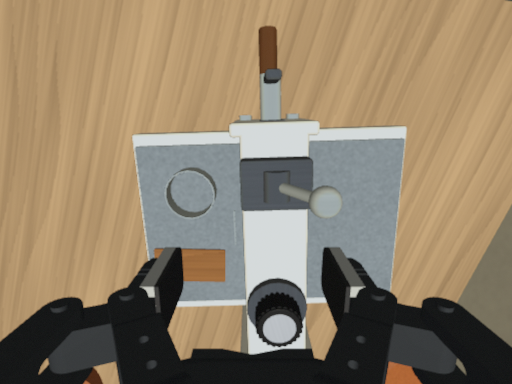

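View pics/sh.png

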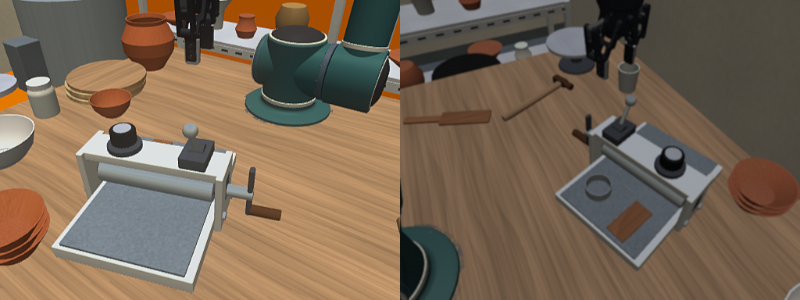

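In the wrist view the ball sits over at (326,202) on the far side, and the rib and cutter haven't moved. I'll measure the lever angle, using the known start angle to remove any bias.

```bash
python3 - <<'E'
from h import *
c,q=np.cos(np.radians(17.5)),np.sin(np.radians(17.5)); M=np.array([[c,-q,0],[q,c,0],[0,0,1]])
def b(a):return np.array([.615,-.09,0])+M@[.07*np.sin(a),.145,.172+.07*np.cos(a)]
def circ(f,box,r):
    d=dict(np.load(f'pics/{f}.npz'));x0,y0,x1,y1=box;g=cv2.cvtColor(d['image'],cv2.COLOR_RGB2GRAY)[y0:y1,x0:x1]
    g=cv2.resize(g,None,fx=4,fy=4,interpolation=cv2.INTER_CUBIC)
    h=cv2.HoughCircles(g,cv2.HOUGH_GRADIENT,1,200,param1=80,param2=8,minRadius=int(4*r*.8),maxRadius=int(4*r*1.2));return d,(h[0,0]/4-[1*.375,.375,0]+[x0,y0,0])
for f,box,r,aa in(('scene0',(238,124,276,160),9,(-.5,)),('sceneH',(225,145,262,190),9,(.4,.5)),('wristF',(225,185,285,245),18,(-.5,)),('wristH',(300,175,352,230),17,(.4,.5)),('side0',(255,128,288,160),8,(-.5,)),('sideH',(278,112,312,145),8,(.4,.5))):
    d,h=circ(f,box,r);print(f,h,[np.round(proj(d,b(a)),1) for a in aa])
E
```

```text
scene0 [256.75       142.           9.47500038] [array([257.2, 143.3])]
sceneH [243.25       167.          10.32499981] [array([242.6, 163.9]), array([241. , 168.5])]
wristF [253.5        215.75        17.82500076] [array([254.1, 213.2])]
wristH [325.5        203.          17.95000076] [array([324.4, 204.1]), array([331.6, 203. ])]
side0 [268.75      159.          7.9000001] [array([270.3, 145.9])]Traceback (most recent call last):
  File "<stdin>", line 9, in <module>
  File "<stdin>", line 7, in circ
TypeError: 'NoneType' object is not subscriptable
```

The scene view gives about 1.0 rad but the wrist view about 0.93. I'll take a settled picture, use the knob disc as reference and triangulate.

>>> arm_command --moves '[[6.5, [0, 1, 0], [0, 0, 0]], [6.5, [0, 1, 0], [0, 0, 0]], [6.5, [0, 1, 0], [0, 0, 0]], [6.5, [0, 1, 0], [0, 0, 0]], [6.5, [0, 0, 0], [0, 0, 0]], [6.5, [0, 0, 0], [0, 0, 0]], [6.5, [0, 0, 0], [0, 0, 0]]]'

```text
t: 24.07
tool_pos: [0.5831, 0.0519, 0.3311]
tcp_rot: [[-0.302, 0.953, -0.0], [0.953, 0.302, -0.0], [0.0, -0.0, -1.0]]
contact_force: [-0.4, 0.5, -0.5]
opening: 0.0652
```

```bash
python3 - <<'E'
from h import *
d=snap('wrist','wristI');st()
q=proj(d,np.array([.615,-.09,.194]));print(q,wdisc(d,q,36))
c,s=np.cos(np.radians(17.5)),np.sin(np.radians(17.5)); M=np.array([[c,-s,0],[s,c,0],[0,0,1]])
def b(a):return np.array([.615,-.09,0])+M@[.07*np.sin(a),.145,.172+.07*np.cos(a)]
for a in(.3,.4,.5):print(a,proj(d,b(a)))
x,y=proj(d,b(.45)).astype(int)
g=cv2.cvtColor(d['image'],cv2.COLOR_RGB2GRAY)[y-30:y+30,x-30:x+30];g=cv2.resize(g,None,fx=4,fy=4,interpolation=2)
h=cv2.HoughCircles(g,cv2.HOUGH_GRADIENT,1,200,param1=80,param2=8,minRadius=55,maxRadius=90);print(h[0,0]/4+[x-30,y-30,0])
cv2.imwrite('pics/zi.png',cv2.resize(d['image'][y-60:y+60,x-80:x+80,::-1],None,fx=5,fy=5,interpolation=2))
E
```

```text
t 24.12 p [0.5829 0.0519 0.3313] yaw 17.57 j6 -14.98 F [-0.3  0.   0.3] T [-0.002  0.038 -0.016] e6 0.002 op 0.0649
[240.97433628 329.17958749] (array([239.82270408, 329.3494898 ]), array([ 19,  22,  34,  30, 784], dtype=int32))
0.3 [264.38909542 205.78736104]
0.4 [272.79370701 204.90041407]
0.5 [280.6223188  203.79826424]
[248.875 229.625  21.75 ]
```

View pics/wristI.png

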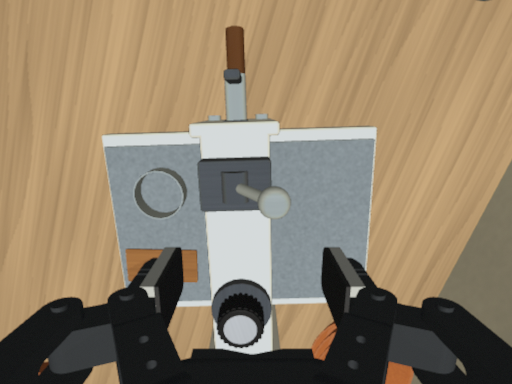

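View pics/zi.png

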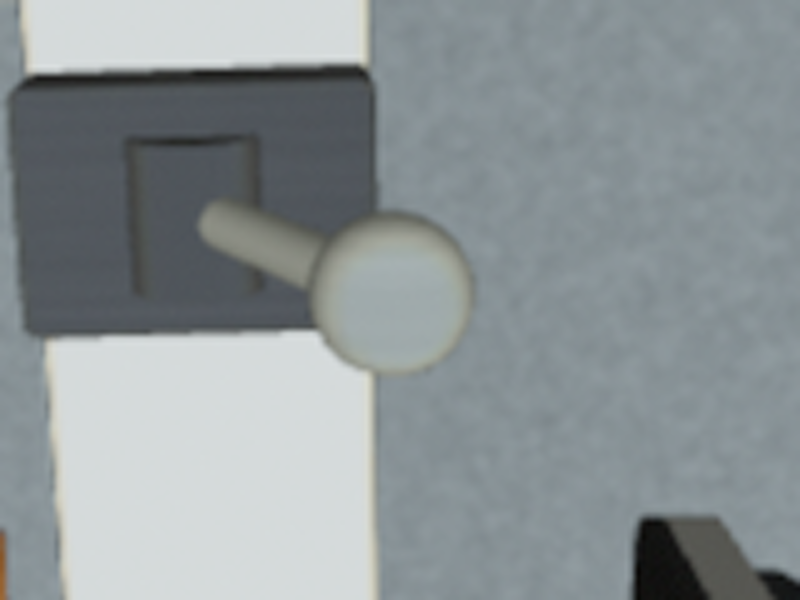

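```bash
python3 - <<'E'
from h import *
def M(y):
    c,s=np.cos(np.radians(y)),np.sin(np.radians(y));return np.array([[c,-s,0],[s,c,0],[0,0,1]])
k=np.array([.615,-.09,0])
for f,aa in(('wristF',(-.5,-.43)),('wristI',(.4,.45,.5))):
    d=dict(np.load(f'pics/{f}.npz'))
    for yaw in(16.5,17.5,18.5):
        for hz in(.175,.185): 
            c=proj(d,k+M(yaw)@[0,.145,hz]); print(f,yaw,hz,'box',np.round(c,1),[(a,round(proj(d,k+M(yaw)@[.07*np.sin(a),.145,.172+.07*np.cos(a)])[0]-c[0],1)) for a in aa])
    # crop boxes
    x0,y0=(220,140) if f=='wristF' else (190,140)
    cv2.imwrite(f'pics/z_{f}.png',cv2.resize(d['image'][y0:y0+100,x0:x0+130,::-1],None,fx=6,fy=6,interpolation=2))
E
```

```text
wristF 16.5 0.175 box [294.6 192.8] [(-0.5, np.float64(-36.9)), (-0.43, np.float64(-30.6))]
wristF 16.5 0.185 box [296.1 195.7] [(-0.5, np.float64(-38.3)), (-0.43, np.float64(-32.1))]
wristF 17.5 0.175 box [291.7 192.8] [(-0.5, np.float64(-37.6)), (-0.43, np.float64(-31.3))]
wristF 17.5 0.185 box [293.1 195.7] [(-0.5, np.float64(-39.0)), (-0.43, np.float64(-32.7))]
wristF 18.5 0.175 box [288.9 192.8] [(-0.5, np.float64(-38.3)), (-0.43, np.float64(-32.1))]
wristF 18.5 0.185 box [290.1 195.7] [(-0.5, np.float64(-39.6)), (-0.43, np.float64(-33.3))]
wristI 16.5 0.175 box [242.9 186.7] [(0.4, np.float64(33.2)), (0.45, np.float64(37.1)), (0.5, np.float64(40.9))]
wristI 16.5 0.185 box [242.6 189.2] [(0.4, np.float64(33.5)), (0.45, np.float64(37.4)), (0.5, np.float64(41.2))]
wristI 17.5 0.175 box [240.2 186.7] [(0.4, np.float64(32.6)), (0.45, np.float64(36.5)), (0.5, np.float64(40.4))]
wristI 17.5 0.185 box [239.9 189.1] [(0.4, np.float64(32.9)), (0.45, np.float64(36.9)), (0.5, np.float64(40.8))]
wristI 18.5 0.175 box [237.6 186.7] [(0.4, np.float64(31.9)), (0.45, np.float64(35.9)), (0.5, np.float64(39.8))]
wristI 18.5 0.185 box [237.1 189.2] [(0.4, np.float64(32.4)), (0.45, np.float64(36.4)), (0.5, np.float64(40.3))]
```

View pics/z_wristF.png

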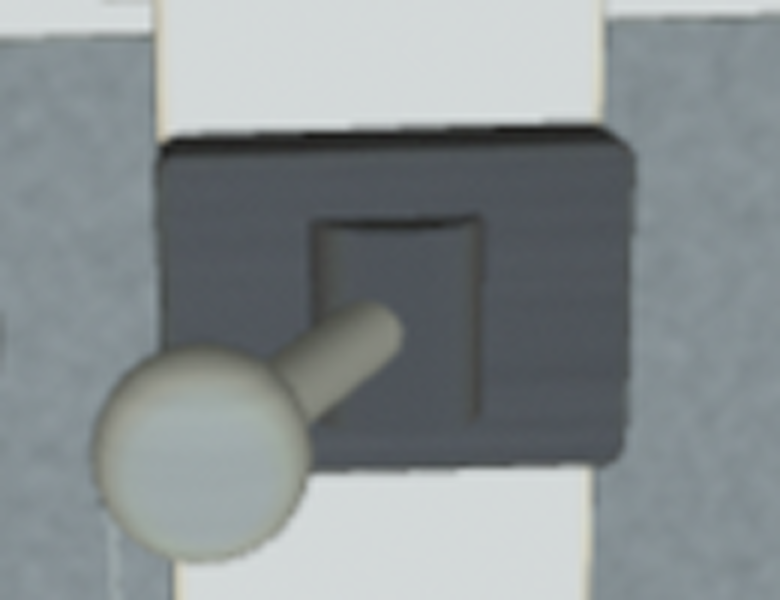

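View pics/z_wristI.png

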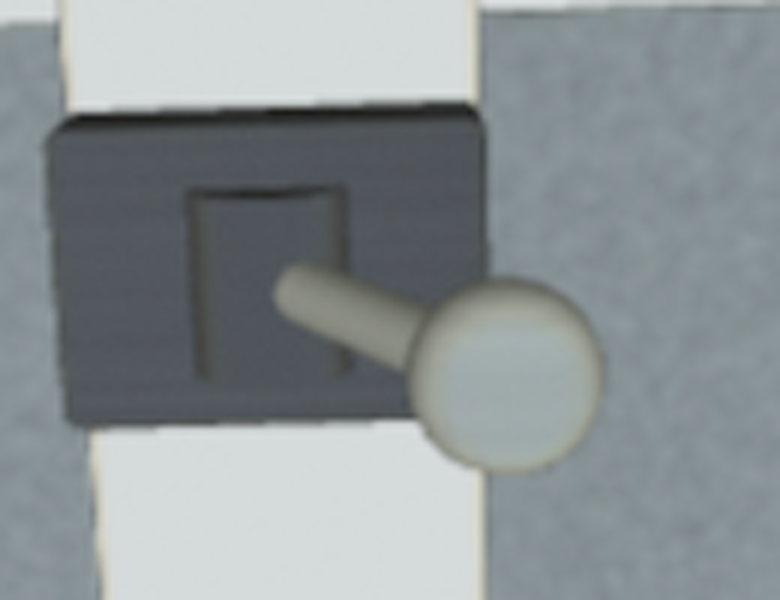

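```bash
python3 - <<'E'
from h import *
L={f:dict(np.load(f'pics/{f}.npz')) for f in('wristF','wristI','scene0','sceneH')}
a=onz(L['wristF'],253.7,215.2,.2334);b=onz(L['wristI'],274.5,202.5,.2334);print('wrist',a,b,np.linalg.norm(a-b))
a=onz(L['scene0'],256.75,141.8,.2334);b=onz(L['sceneH'],243.25,167,.2334);print('scene',a,b,np.linalg.norm(a-b))
e=L['sceneH'];cv2.imwrite('pics/zs.png',cv2.resize(e['image'][140:200,215:285,::-1],None,fx=8,fy=8,interpolation=2))
E
```

```text
wrist [0.53955345 0.03664766 0.2334    ] [0.59851536 0.05793416 0.2334    ] 0.06268669580712205
scene [0.5361081 0.0351868 0.2334   ] [0.59896185 0.05858507 0.2334    ] 0.06706766785510547
```

View pics/zs.png

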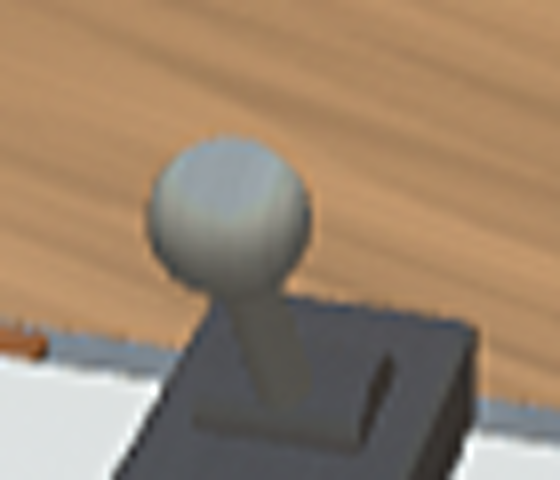

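The fixed scene camera gives a ball chord of 67.1 mm, which is exactly full travel (1.0 rad). The moving wrist camera gives 62.7 mm (about 0.93 rad), and the lever also met a firm end at 35 N. The roller holds at click five and the arm is clear, so I'm handing in.

```bash
python3 - <<'E'
from h import *
S=dict(np.load('pics/sceneB.npz'));print(clicks(snap('scene','sceneZ'),S));st();print(arm.sign_off())
E
```

```text
(np.float64(-1.4902935606060623), np.float64(0.2775302336312109), 39)
t 24.17 p [0.5828 0.0518 0.3314] yaw 17.56 j6 -14.98 F [-0.8  0.   0. ] T [-0.004 -0.027 -0.005] e6 0.0 op 0.0647
the job is handed in; nothing more can be done
None
```

I set the roller to click five and pushed the lock lever over to its end. The job was handed in at 24 s of the 72 s allowed; sign-off gives no verdict.

- **Zero stop:** The knob started in click 6. I wound it back anticlockwise until the torque kept rising past click 0, reading about 0.38 N m. I estimate roughly 15 N on the post, against the 35 N limit.
- **Click five:** I turned the knob 81.5° clockwise from there and let go. In the scene camera the roller rose 5.4 clicks from the pressed-in position, where 5.43 was expected. It read the same just before hand-in.
- **Lock lever:** I pushed it until it met a firm end stop at about 35 N, then backed the arm off. The two cameras disagree slightly on its angle: the scene camera gives about 1.0 rad and the wrist camera about 0.93 rad. Both are above the required 0.9 rad.
- **Rib, cutter and arm:** The rib and cutter look unmoved in the pictures, which I judged by eye without measuring. At hand-in the arm was clear of everything, with force readings near zero.

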